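# Tip one bay of a divided fittings tray into a catch pan

## Robot

A 7-joint arm with a two-finger parallel gripper is mounted at the origin on a cart in front of the work surface, level with it; the furniture and walls round the work are solid. World frame = base frame: x ahead of the robot, y to its left, z up, the work surface at z = 0. Lengths are in m, angles in rad, forces in N, time in s.
With the tool pointing down it reaches from about 0.4 to 0.875 m from the base axis. Payload 19.3 kg.
Tool frame: the origin (TCP) lies midway between the tips of the shut fingers; the grasp point (between the pads) lies bot.tcp_to_grasp behind it (bot.tcp_to_grasp is the distance from the TCP to the grasp point, in m); z points along the fingers, y is the line along which they close (so a half turn about z gives the same grasp; the last joint's range is limited). The gripper opens to 85 mm and grips with 20 to 120 N. Pads are 22 mm wide; open, the fingers measure 114 mm over their backs; the gripper's body (76 mm by 85 mm) begins 54 mm behind the grasp point. The pads swing forward as they close: fully open they stand 13 mm farther back than shut.
Start: joints at [-1.2, 0.521, -0.036, 1.599, 0.021, 1.021, -0.113], TCP at [0.267, 0.565, 0.231] pointing down, gripper open.
Joint ranges: [-2.91, 2.91], [-0.3, 2.13], [-1.5, 1.42], [0.17, 2.43], [-1.26, 4.41], [0.16, 1.93], [-2.52, 2.52]. Speed limits (rad/s): [1.89, 1.89, 2.39, 2.39, 3.01, 3.01, 3.01].

## Interface

Orientations are given as [roll, pitch, yaw] about the fixed x, y, z axes, in that order (R = Rz(yaw) Ry(pitch) Rx(roll)).
In Python, from workcell import observe, imaging, bot gives the robot as it stands.
- The arm moves only by the tool send_rows, never from a script. Its argument "plan" is text: rows parted by semicolons, each of 7 numbers parted by spaces: the shift along the tool's x, y, z in m, then the turn, a rotation vector about the tool's x, y, z in degrees, then the finger opening in m, from 0 to 0.0854. In form: dx dy dz rx ry rz claw; .... A call has 1 to 10 rows; each row is the pose to reach, as a shift and turn from the pose commanded when the call began, along the tool's axes at that moment; what a row does not reach only later rows make up. A row lasts 1/12 s, in which the tool goes at most 41.7 mm and 7.16 degrees, less where a joint would pass 70% of its speed; a pose out of reach is approached as far as the arm can. A call with a gripper value outside its range is refused whole. The fingers move at their own pace and stop on an object; "grip_force" is the grip in N (left out, the last holds). Time passes only in rows, so rows that repeat a pose let the fingers close. It gives the time, the measured TCP pose, the force, the opening and the grip force at its end, in the units of the state.
- observe(): the state, without advancing time (a new reading comes with each control period).
- imaging.grab_frame(name): name is "side" or "top"; returns a dict with "color" (420x560x3 uint8, red, green, blue), "fx", "fy", "cx", "cy" (pixels), "eye" and "orientation" of the camera in the world. Camera axes: x right, y down, z forward; pixel columns grow to the right and rows downward; lengths in m; the calibration is good to about 2 mm. A picture is of the moment at which its call begins. There is no depth.
- bot.job_done(): hands the job in; it is judged then, once.
The state is a dict: "clock": time; "qpos": joint angles; "qd": joint speeds; "joint_efforts": joint torques, N m; "position": TCP position; "tool_rot": TCP orientation; "force": force on the tool from outside, world axes, zero at the start; "moment": the same for the moment, N m; "grip_width": finger opening in m; "finger_force": force on a finger pad.
Only numpy, scipy, OpenCV 4.12 (cv2) and the standard library are available. Lean on these libraries where they do the work, as an engineer would, in place of code of your own. Each camera call takes 0.05 s, during which the arm holds its last target. There are 200 camera calls.

## Task

Take the white divided tray by its handle and empty only the bay holding the two straight tube unions into the steel pan: first rest that bay's open corner lightly on the pan with the unions still in the tray, then tip the tray over that corner until both have slid out and lie in the pan, without dropping them from a height. Keep the tee fitting, the bottle cap and the tape roll in the tray, do not touch any of these parts with the gripper, and leave the pen and the bottles alone. Finally stand the tray flat on the bench again and let go of it.

Things in the scene. Friction and masses are not known exactly. Their poses are not given: they have to be found in the camera images.
- tray: white plastic sorting tray, 220 x 220 mm, loose, about 0.35 kg without contents; origin = centre of its underside, z up, x and y along its two crossing dividers, which make four square bays, 104 mm inside. Floor, walls and dividers 4 mm thick, walls and dividers 32 mm high (35 mm with the bead). Its yaw can be anything
- handle_mid (a point): centre of the tray's handle, 62 mm above the tray's underside, over its centre; axes as the tray. The handle is a black bar, 66 mm along the tray's x, 18 mm across (its y), from 48 to 76 mm above the underside, on two posts. Behind and to the left of the tray an instrument's front leans out over the bench, its upper front edge about 190 mm up: lift the tray a little and take it away to the right
- lip (a point): middle of the open lip of the bay on the tray's +x +y side, at its underside, 115 mm from the tray's centre; axes as the tray. All four outer corners are cut off at 45 degrees without a wall, so each bay has such a lip, 81 mm long, 75 mm clear between the wall ends, from (110, 53) to (53, 110) mm and mirrored
- catch_pan: shallow stainless steel pan fixed to the bench, outside 220 x 220 mm, walls 3 mm thick with a 6 mm rolled edge and 16 mm high, inner floor 3 mm above the bench; origin = centre of its underside, x and y along its sides, z up
- union_a: straight brass tube union, 60 mm long (its y axis), 16 x 14 mm thick, about 45 g; origin at the centre of its underside as it first lay. It lies in one bay of the tray together with union_b
- union_b: straight tube union of the same shape in bright steel, 60 mm long (its y axis), 16 x 14 mm; origin likewise; in the same bay as union_a. The unions start to slide on the tray's slick floor at some 15 to 25 degrees of tilt (hidden friction); one that leans along a side wall may need up to 50 degrees, or rocking the tray towards that wall's line
- tee: brass tee fitting with a side branch, 60 x 28 x 16 mm, alone in one of the other bays (which one varies); origin at the centre of its underside; must stay in the tray
- cap: round screw bottle cap, 53 mm across, 25 mm high, alone in another bay; origin at the centre of its underside; must stay in the tray
- tape: small roll of tape lying flat, 58 mm across, 19 mm high, alone in another bay; origin at the centre of its underside; must stay in the tray
- marker: marker pen, 135 mm long (its y axis), 17 mm thick, lying on the bench to the left of the tray; bystander, origin at its underside
- amber_bottle: amber bottle, 94 mm across, 195 mm tall, standing at the back; bystander, origin at the centre of its underside
- wash: wash bottle, 79 mm across, 189 mm tall, standing at the back right; bystander, origin at the centre of its underside
Not all that is in view belongs to the job. There is more than one size of the union_a; the job needs the smaller.

How it is judged:
On the way, in this order (a step that is already met when the one before it is completed fails the run):
1. the tray, tilted by more than 7 degrees, rests on the pan (more than 0.3 N) with both unions still in the tray (angle between tray's own z axis and vertical above 0.12 rad and contact force between tray and catch_pan above 0.3 N and x of union_a in the frame of tray between -0.112 and 0.112 m and y of union_a in the frame of tray between -0.112 and 0.112 m and z of union_a in the frame of tray between -0.003 and 0.035 m and x of union_b in the frame of tray between -0.112 and 0.112 m and y of union_b in the frame of tray between -0.112 and 0.112 m and z of union_b in the frame of tray between -0.003 and 0.035 m), for 0.1 s.
2. both unions lie in the pan, clear of the tray (x of union_a in the frame of catch_pan between -0.107 and 0.107 m and y of union_a in the frame of catch_pan between -0.107 and 0.107 m and z of each of union_a, union_b in the frame of catch_pan below 0.03 m and contact force between each of union_a, union_b and tray below 0.02 N and x of union_b in the frame of catch_pan between -0.107 and 0.107 m and y of union_b in the frame of catch_pan between -0.107 and 0.107 m), for 0.2 s.
At the end, for the whole second after the job is handed in: both straight unions lie in the pan (origins under 30 mm above its underside), not touching the tray; tee, cap and tape roll still on the tray's floor; the tray flat on the bench (tilt under 0.05 rad, underside within 6 mm of it), not touching the pan; all at rest (all of step 2 and x of tee in the frame of tray between -0.112 and 0.112 m and y of tee in the frame of tray between -0.112 and 0.112 m and z of tee in the frame of tray between -0.003 and 0.035 m and x of cap in the frame of tray between -0.112 and 0.112 m and y of cap in the frame of tray between -0.112 and 0.112 m and z of cap in the frame of tray between -0.003 and 0.035 m and x of tape in the frame of tray between -0.112 and 0.112 m and y of tape in the frame of tray between -0.112 and 0.112 m and z of tape in the frame of tray between -0.003 and 0.035 m and angle between tray's own z axis and vertical below 0.05 rad and height (world z) of tray between -0.004 and 0.006 m and contact force between tray and catch_pan below 0.05 N and linear speed of each of union_a, union_b, tee, cap, tape, tray below 0.03 m/s).
It fails at once if the gripper touches a union, the tee, the cap or the tape roll (contact force between the fingers and union_a above 0.3 N or contact force between the fingers and union_b above 0.3 N or contact force between the fingers and tee above 0.3 N or contact force between the fingers and cap above 0.3 N or contact force between the fingers and tape above 0.3 N).
It fails at once if the tray is pressed on the pan with more than 40 N (contact force between tray and catch_pan above 40 N).
It fails at once if a union is dropped from a height or thrown (moves faster than 1.6 m/s) (linear speed of any of union_a, union_b above 1.6 m/s).
It fails at once if the pen or a bottle is moved by more than 30 mm (distance of any of marker, amber_bottle, wash from where it was at the start of the episode above 0.03 m).
It also fails if it takes over 64 s, if anything falls off the work surface, if the arm or the gripper's body presses on something with over 40 N, if the wrist force passes 120 N, or if a joint passes its speed limit or range.

## Working session

There is one attempt and no reset: what is moved stays moved. The work goes in short steps, Python scripts to look and compute and a tool call to move; the robot and the scene stay as the last step left them, time stands still between calls to the robot, and variables do not carry over. Pictures are saved under pics/ and viewed, at most 10 in all, crops included, and the job is handed in when it is done.

Besides the shell and the picture viewer there is one more tool, called after "Call:" as name(argument=value, ...) on one line, values as JSON. send_rows: Moves the arm, as the interface text tells. Its arguments: {"type":"object","properties":{"plan":{"type":"string"},"grip_force":{"type":"number"}},"required":["plan"]}

```bash
mkdir -p pics; cat > h.py <<'E'
import numpy as np,cv2
from workcell import observe,imaging,bot
from scipy.spatial.transform import Rotation as R
def grab(n,f=None):
    d=imaging.grab_frame(n)
    if f: cv2.imwrite('pics/'+f,d['color'][:,:,::-1])
    return d
def rot(o):
    o=np.array(o,float)
    return o if o.shape==(3,3) else (R.from_euler('xyz',o).as_matrix() if o.size==3 else R.from_quat(o).as_matrix())
def ray(d,u,v,z):
    r=rot(d['orientation'])@np.array([(u-d['cx'])/d['fx'],(v-d['cy'])/d['fy'],1])
    e=np.array(d['eye']); return e+r*(z-e[2])/r[2]
def proj(d,p):
    c=rot(d['orientation']).T@(np.array(p)-np.array(d['eye'])); return d['fx']*c[0]/c[2]+d['cx'],d['fy']*c[1]/c[2]+d['cy']
E
python3 - <<'E'
from h import *
for n in('top','side'):
    d=grab(n,n+'0.png'); print(n,d['eye'],d['orientation'],d['fx'],d['cx'],d['cy'])
print(observe(),bot.tcp_to_grasp)
E
```

```text
top [ 0.43883069 -0.17774808  1.02569092] [-3.000902   -0.0112958  -1.55704808] 451.11695804646627 274.511072859833 210.56954159891694
side [ 0.41319874 -0.9011538   0.6499918 ] [-2.23888191  0.00667812 -0.23813415] 411.63311631911574 275.7238102283322 212.52907778177772
{'clock': 0.1, 'qpos': array([-1.20018492,  0.52198007, -0.03636786,  1.59993726,  0.0211867 ,
        1.02106885, -0.11279162]), 'qd': array([ 1.66649070e-03,  1.28288128e-03,  9.06303537e-05, -3.03657400e-03,
       -1.13101809e-03, -4.49401901e-04, -1.00873078e-03]), 'joint_efforts': array([ 3.64634463e-03, -9.28486991e+01,  1.98393658e+00, -3.70536375e+01,
        1.80900662e-02,  5.25816387e-03,  1.82968972e-05]), 'position': array([0.26655173, 0.56498887, 0.23077175]), 'tool_rot': array([-3.14058372e+00,  3.75472624e-05,  2.70080652e+00]), 'force': array([-0.89266337,  0.16823358,  0.1180798 ]), 'moment': array([ 0.02275454, -0.04647604, -0.01890062]), 'finger_force': 0.0, 'grip_width': 0.08523581170140594} 0.0187
```

View pics/top0.png

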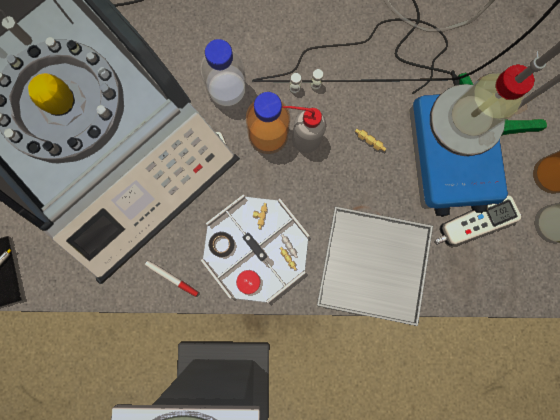

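View pics/side0.png

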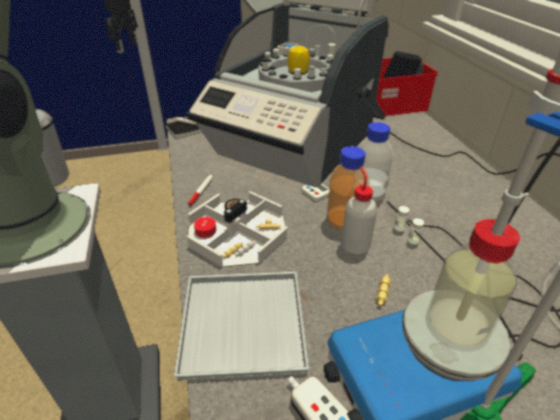

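The top view shows the tray at about (256,250), with the handle from (246,236) to (270,266). Two unions, brass and steel, lie in its right bay at (289,250). The tee is in the upper bay (261,215), the tape at (221,244), the cap at (248,282), and the pan at (376,265).

There are two candidates for union_a: the brass piece in the tray bay at (288,258) and a larger brass one on the bench at (370,140). The one in the tray fits, being smaller and next to the steel union. I'll confirm with a crop.

```bash
python3 - <<'E'
from h import *
d=grab('top'); im=d['color'][:,:,::-1].copy()
c=cv2.resize(im[185:315,190:400],None,fx=3.8,fy=3.8,interpolation=cv2.INTER_CUBIC); cv2.imwrite('pics/crop1.png',c)
hsv=cv2.cvtColor(im,cv2.COLOR_BGR2HSV)
# tray outline: white mask
m=((hsv[...,2]>185)&(hsv[...,1]<40)).astype(np.uint8); m2=np.zeros_like(m); m2[185:315,190:315]=m[185:315,190:315]
m2=cv2.morphologyEx(m2,cv2.MORPH_CLOSE,np.ones((5,5)))
cs,_=cv2.findContours(m2,0,2); k=cv2.convexHull(max(cs,key=cv2.contourArea))
print('tray hull',cv2.approxPolyDP(k,3,True)[:,0].tolist(),cv2.contourArea(k))
# handle dark
g=(hsv[...,2]<70).astype(np.uint8); q=np.zeros_like(g); q[225:275,235:280]=g[225:275,235:280]
cs,_=cv2.findContours(q,0,2); h=max(cs,key=cv2.contourArea); r=cv2.minAreaRect(h); print('handle',r)
print(ray(d,*r[0],.076)); b=cv2.boxPoints(r); print([ray(d,*p,.076).round(3).tolist() for p in b])
# pan corners by mask
gp=((hsv[...,1]<35)&(hsv[...,2]>140)).astype(np.uint8); q=np.zeros_like(gp); q[195:330,312:436]=gp[195:330,312:436]
q=cv2.morphologyEx(q,cv2.MORPH_CLOSE,np.ones((7,7)))
cs,_=cv2.findContours(q,0,2); h=max(cs,key=cv2.contourArea); r=cv2.minAreaRect(h); print('pan',r)
w=np.array([ray(d,*p,.016) for p in cv2.boxPoints(r)]); print(w.round(3),w.mean(0).round(3),[np.linalg.norm(w[i]-w[i-1]).round(3) for i in range(4)])
for p in cv2.approxPolyDP(k,3,True)[:,0]: print(p,ray(d,*p,.035).round(3))
E
```

```text
tray hull [[242, 195], [280, 199], [308, 234], [304, 272], [267, 301], [229, 297], [201, 260], [206, 223]] 8568.0
handle ((256.9615173339844, 248.1922607421875), (25.238859176635742, 6.933752536773682), 56.3099365234375)
[ 0.49309811 -0.15086052  0.076     ]
[[0.511, -0.13, 0.076], [0.519, -0.142, 0.076], [0.475, -0.172, 0.076], [0.467, -0.16, 0.076]]
pan ((375.7848205566406, 265.66534423828125), (103.34378814697266, 101.06959533691406), 11.040939331054688)
[[ 0.373 -0.28   0.016]
 [ 0.594 -0.324  0.016]
 [ 0.552 -0.553  0.016]
 [ 0.333 -0.502  0.016]] [ 0.463 -0.415  0.016] [np.float64(0.226), np.float64(0.225), np.float64(0.233), np.float64(0.225)]
[242 195] [ 0.613 -0.114  0.035]
[280 199] [ 0.605 -0.199  0.035]
[308 234] [ 0.528 -0.262  0.035]
[304 272] [ 0.445 -0.253  0.035]
[267 301] [ 0.382 -0.174  0.035]
[229 297] [ 0.389 -0.091  0.035]
[201 260] [ 0.468 -0.028  0.035]
[206 223] [ 0.549 -0.036  0.035]
```

View pics/crop1.png

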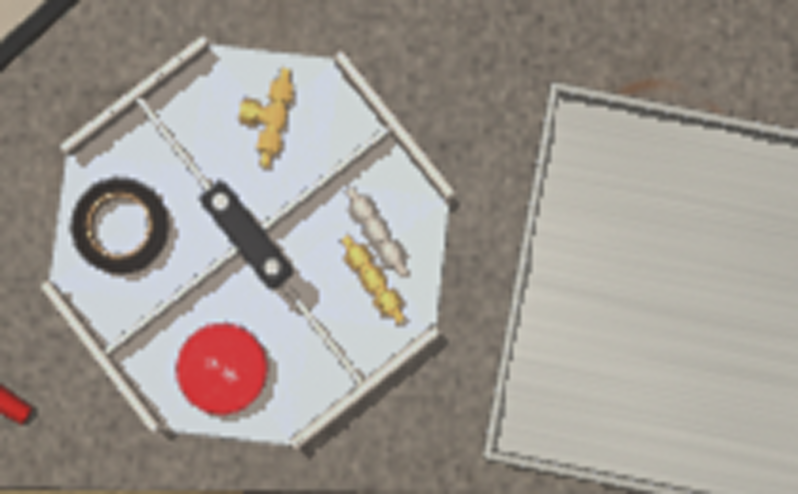

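The crop confirms it: two slim unions in the right bay, steel at (289,246) and brass at (288,258), the brass one about 58 mm long. So union_a is the tray one and the larger bench union isn't needed. That bay's lip points along world -y. From the divider lines and outline, the tray is centred at about (0.496, -0.146), yaw 39.2°. The lip is therefore at the tool's (-x,+y) once the tool's x yaw is 39.2°.

```bash
cat >> h.py <<'E'
def Rm(yaw,ax=None,ang=0):
    r=R.from_euler('xyz',[180,0,yaw],degrees=True)
    return r if ax is None else R.from_rotvec(np.radians(ang)*np.array(ax))*r
def step(p0,r0,p1,r1):
    print((r0.inv().apply(np.array(p1)-p0)).round(4),np.degrees((r0.inv()*r1).as_rotvec()).round(2))
def cur():
    s=observe(); return s['position'],R.from_euler('xyz',s['tool_rot'])
E
python3 - <<'E'
from h import *
p,r=cur(); a=np.array([.34,.25,.34]); ra=Rm(100)
step(p,r,p+[0,0,.11],r); step(p,r,a,ra); step(a,ra,[.496,-.146,.25],Rm(39.2)); 
E
```

```text
[-0.0e+00 -1.0e-04 -1.1e-01] [0. 0. 0.]
[-0.2008 -0.2537 -0.1089] [-4.000e-02  3.000e-02  5.474e+01]
[-0.4171  0.0849  0.09  ] [ 0.  -0.  60.8]
```

Call:
send_rows(plan="0 0 -0.11 0 0 0 0.085; 0 0 -0.11 0 0 0 0.085; 0 0 -0.11 0 0 0 0.085; -0.2008 -0.2537 -0.109 0 0 54.74 0.085; -0.2008 -0.2537 -0.109 0 0 54.74 0.085; -0.2008 -0.2537 -0.109 0 0 54.74 0.085; -0.2008 -0.2537 -0.109 0 0 54.74 0.085; -0.2008 -0.2537 -0.109 0 0 54.74 0.085; -0.2008 -0.2537 -0.109 0 0 54.74 0.085; -0.2008 -0.2537 -0.109 0 0 54.74 0.085")

```text
clock: 0.98
position: [0.3327, 0.2791, 0.3403]
tool_rot: [-3.141, -0.0, 1.82]
force: [1.9, 0.7, -0.5]
grip_width: 0.0849
finger_force: 0.0
```

```bash
python3 - <<'E'
from h import *
p,r=cur(); print(observe()['qpos'].round(2)); step(p,r,[.496,-.146,.25],Rm(39.2))
E
```

```text
[-1.03  0.09  0.21  1.93 -0.02  1.13 -0.56]
[-0.4522  0.0536  0.0901] [-2.000e-02 -1.000e-02  6.506e+01]
```

Call:
send_rows(plan="-0.4522 0.0536 0.09 0 0 65.06 0.085; -0.4522 0.0536 0.09 0 0 65.06 0.085; -0.4522 0.0536 0.09 0 0 65.06 0.085; -0.4522 0.0536 0.09 0 0 65.06 0.085; -0.4522 0.0536 0.09 0 0 65.06 0.085; -0.4522 0.0536 0.09 0 0 65.06 0.085; -0.4522 0.0536 0.09 0 0 65.06 0.085; -0.4522 0.0536 0.09 0 0 65.06 0.085; -0.4522 0.0536 0.09 0 0 65.06 0.085; -0.4522 0.0536 0.09 0 0 65.06 0.085")

```text
clock: 1.82
position: [0.4821, -0.1014, 0.2592]
tool_rot: [3.141, -0.0, 0.682]
force: [1.3, 1.5, -0.4]
grip_width: 0.085
finger_force: 0.0
```

```bash
python3 - <<'E'
from h import *
p,r=cur(); print(observe()['qpos'].round(2),p); step(p,r,[.496,-.146,.15],Rm(39.2))
E
```

```text
[-0.41  0.33  0.63  1.93 -0.23  0.96 -0.55] [ 0.48205566 -0.1014272   0.25924162]
[-0.0173  0.0434  0.1093] [ 0.02 -0.01 -0.11]
```

Call:
send_rows(plan="-0.0173 0.0434 0.05 0 0 -0.1 0.085; -0.0173 0.0434 0.1093 0 0 -0.1 0.085; -0.0173 0.0434 0.1093 0 0 -0.1 0.085; -0.0173 0.0434 0.1093 0 0 -0.1 0.085; -0.0173 0.0434 0.1093 0 0 -0.1 0.085; -0.0173 0.0434 0.1093 0 0 -0.1 0.085; -0.0173 0.0434 0.1093 0 0 -0.1 0.085")

```text
clock: 2.4
position: [0.4971, -0.1434, 0.1525]
tool_rot: [3.14, -0.002, 0.693]
force: [-0.1, 1.6, -0.3]
grip_width: 0.085
finger_force: 0.0
```

```bash
python3 - <<'E'
from h import *
p,r=cur(); print(p); step(p,r,[.496,-.146,.043],Rm(39.2))
d=grab('top','top2.png');im=d['color'][:,:,::-1]; cv2.imwrite('pics/c2.png',cv2.resize(im[185:315,190:400],None,fx=3.8,fy=3.8))
E
```

```text
[ 0.49709629 -0.1434291   0.15252549]
[-0.0028  0.0011  0.1095] [ 0.11 -0.14  0.5 ]
```

View pics/c2.png

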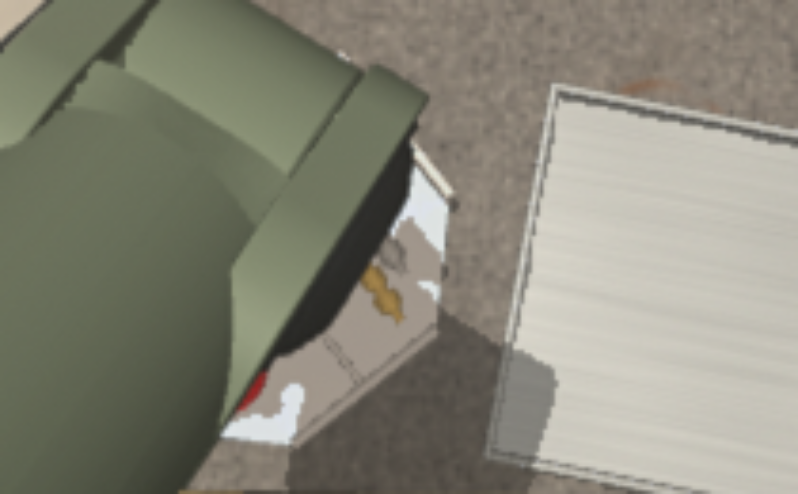

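The arm hides the handle from above, and the tray hasn't moved (pan corner still at crop (555,87), as before). The handle sits well inside the finger opening, so I'm descending and closing.

Call:
send_rows(plan="-0.0028 0.001 0.03 0 0 0.5 0.085; -0.0028 0.001 0.06 0 0 0.5 0.085; -0.0028 0.001 0.085 0 0 0.5 0.085; -0.0028 0.001 0.1 0 0 0.5 0.085; -0.0028 0.001 0.1095 0 0 0.5 0.085; -0.0028 0.001 0.1095 0 0 0.5 0.085; -0.0028 0.001 0.1095 0 0 0.5 0.085")

```text
clock: 3.03
position: [0.4952, -0.1465, 0.0419]
tool_rot: [3.141, -0.001, 0.684]
force: [-0.5, 0.0, 0.6]
grip_width: 0.0852
finger_force: 0.0
```

```bash
python3 - <<'E'
from h import *
p,r=cur(); print(p,observe()['force'])
d=grab('side');im=d['color'][:,:,::-1]; cv2.imwrite('pics/s3.png',cv2.resize(im[150:280,170:310],None,fx=4,fy=4))
E
```

```text
[ 0.49515721 -0.14646899  0.04190197] [-0.51921973  0.02085622  0.58688336]
```

View pics/s3.png

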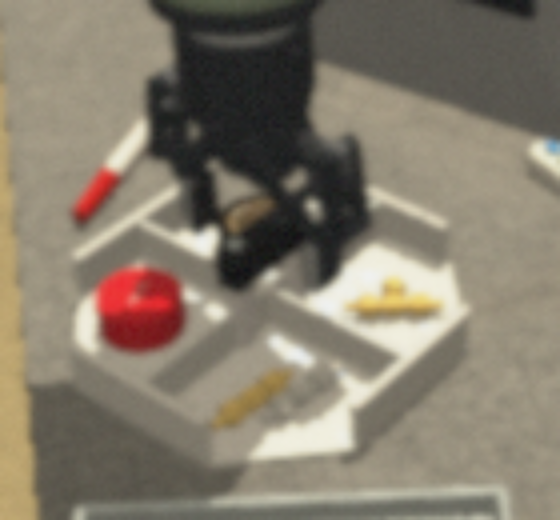

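The fingers straddle the handle: left tip at crop (205,215), right tip at (335,260), handle at (260,240). Closing now.

Call:
send_rows(plan="0 0 0 0 0 0 0.06; 0 0 0 0 0 0 0.04; 0 0 0 0 0 0 0.025; 0 0 0 0 0 0 0.01; 0 0 0 0 0 0 0.01; 0 0 0 0 0 0 0.01; 0 0 0 0 0 0 0.01; 0 0 0 0 0 0 0.01", grip_force=100)

```text
clock: 3.75
position: [0.4946, -0.1466, 0.0412]
tool_rot: [3.141, -0.0, 0.683]
force: [-1.7, 1.2, 10.3]
grip_width: 0.0168
finger_force: 98.6
```

```bash
python3 - <<'E'
from h import *
s=observe(); print(s['position'],s['tool_rot'],s['force'],s['moment'],s['grip_width'],s['finger_force'],s['qpos'].round(2))
E
```

```text
[ 0.49461119 -0.14655862  0.04116468] [ 3.14149336e+00 -3.26436935e-04  6.83196739e-01] [-1.71261196  1.23217993 10.31665982] [ 0.19958514  0.39912326 -0.01124341] 0.016826317787977777 98.5713279247284 [-0.11  0.7   0.39  2.03 -0.52  0.51 -0.23]
```

Gripped, with the opening at 16.8 mm, which matches the bar. Next I work out the lift, carry and tilt poses.

```bash
cat >> h.py <<'E'
H=.0412; u=np.array([np.cos(np.radians(-101.3)),np.sin(np.radians(-101.3)),0]); ax=[-u[1],u[0],0]
def pose(P,th,yaw=33.7):
    q=R.from_rotvec(np.radians(th)*np.array(ax)); return np.array(P)+q.apply(-.115*u+[0,0,H]), Rm(yaw,ax,th)
E
python3 - <<'E'
from h import *
p,r=cur(); step(p,r,p+[0,0,.03],r)
p1=p+[0,0,.03]; P=[.465,-.405,.08]
a=pose(P,0);print(a[0]); step(p1,r,*a)
b=pose([.465,-.405,.04],11); print(b[0]);step(*a,*b)
E
```

```text
[ 0.    0.   -0.03] [0. 0. 0.]
[ 0.48753381 -0.29222931  0.1212    ]
[-0.0974  0.1085 -0.0501] [ 0.   -0.02  5.44]
[ 0.4855794  -0.30201017  0.10238607]
[-0.0071  0.0071  0.0188] [7.78 7.78 0.  ]
```

Call:
send_rows(plan="0 0 -0.002 0 0 0 0.01; 0 0 -0.006 0 0 0 0.01; 0 0 -0.011 0 0 0 0.01; 0 0 -0.017 0 0 0 0.01; 0 0 -0.023 0 0 0 0.01; 0 0 -0.027 0 0 0 0.01; 0 0 -0.03 0 0 0 0.01; 0 0 -0.03 0 0 0 0.01")

```text
clock: 4.42
position: [0.4948, -0.1466, 0.0715]
tool_rot: [3.141, -0.001, 0.683]
force: [0.3, 0.1, -4.9]
grip_width: 0.0166
finger_force: 97.6
```

Call:
send_rows(plan="-0.001 0.001 -0.001 0 0 0 0.01; -0.004 0.004 -0.003 0 0 0.2 0.01; -0.009 0.01 -0.006 0 0 0.5 0.01; -0.016 0.018 -0.01 0 0 0.9 0.01; -0.024 0.027 -0.014 0 0 1.3 0.01; -0.032 0.036 -0.018 0 0 1.8 0.01; -0.04 0.045 -0.022 0 0 2.3 0.01; -0.048 0.054 -0.026 0 0 2.8 0.01; -0.056 0.063 -0.03 0 0 3.2 0.01; -0.064 0.072 -0.034 0 0 3.7 0.01")

```text
clock: 5.25
position: [0.4902, -0.2442, 0.1053]
tool_rot: [3.142, 0.0, 0.618]
force: [-0.0, -0.0, -4.2]
grip_width: 0.017
finger_force: 97.6
```

Call:
send_rows(plan="-0.008 0.009 -0.004 0 0 0.4 0.01; -0.015 0.017 -0.008 0 0 0.8 0.01; -0.022 0.024 -0.011 0 0 1.2 0.01; -0.028 0.03 -0.014 0 0 1.5 0.01; -0.032 0.035 -0.016 0 0 1.7 0.01; -0.034 0.037 -0.017 0 0 1.7 0.01; -0.034 0.037 -0.017 0 0 1.7 0.01")

```text
clock: 5.83
position: [0.484, -0.2932, 0.122]
tool_rot: [3.141, 0.0, 0.589]
force: [0.5, 0.1, -5.2]
grip_width: 0.0167
finger_force: 97.7
```

```bash
python3 - <<'E'
from h import *
s=observe(); print(s['position'],s['force'],s['moment'],s['grip_width'],s['qpos'].round(2))
p,r=cur(); b=pose([.465,-.405,.04],11); step(p,r,*b)
grab('top','t4.png'); d=grab('side','s4.png')
a=cv2.imread('pics/t4.png')[170:340,190:470]; b=cv2.imread('pics/s4.png')[150:400,150:350]
cv2.imwrite('pics/m4.png',np.hstack([cv2.resize(a,(494,300)),cv2.resize(b,(240,300))]))
E
```

```text
[ 0.48401833 -0.29317747  0.12195304] [ 0.45915498  0.07084162 -5.20229125] [ 0.02847693  0.01191921 -0.00640919] 0.016699773358280427 [ 0.09  0.63  0.51  1.87 -0.44  0.75 -0.14]
[-0.0036  0.0082  0.0196] [7.79 7.78 0.02]
```

View pics/m4.png

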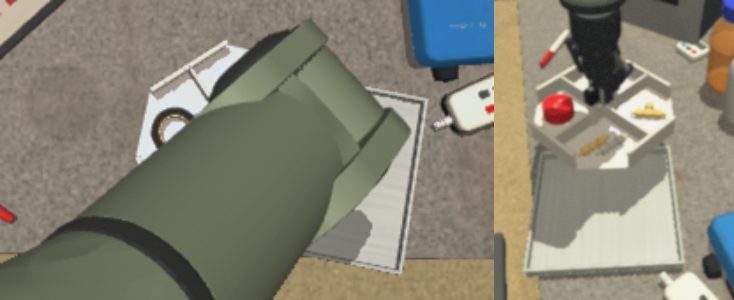

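The tray hangs level over the pan with all its parts in place: unions at about (602,145) and tee at (650,112) in the side view. Next I tilt to 11° and lower in small steps.

Call:
send_rows(plan="0 0.001 0.002 0.6 0.6 0 0.01; -0.001 0.002 0.004 1.5 1.5 0 0.01; -0.001 0.003 0.007 2.5 2.5 0 0.01; -0.002 0.004 0.01 3.5 3.5 0 0.01; -0.002 0.005 0.013 4.5 4.5 0 0.01; -0.003 0.007 0.016 5.7 5.7 0 0.01; -0.003 0.008 0.018 6.7 6.7 0 0.01; -0.0036 0.0082 0.019 7.4 7.4 0 0.01; -0.0036 0.0082 0.0196 7.8 7.8 0 0.01; -0.0036 0.0082 0.0196 7.8 7.8 0 0.01")

```text
clock: 6.77
position: [0.4854, -0.3018, 0.102]
tool_rot: [-3.004, -0.136, 0.579]
force: [-0.6, 0.3, -5.1]
grip_width: 0.0165
finger_force: 97.8
```

```bash
python3 - <<'E'
from h import *
s=observe(); print(s['position'],s['force'],s['moment'],s['grip_width'],s['qpos'].round(2))
p,r=cur(); print((np.degrees(np.arccos(-r.as_matrix()[2,2])))); step(p,r,*pose([.465,-.405,.008],11));step(p,r,*pose([.465,-.405,-.002],11))
E
```

```text
[ 0.48535026 -0.30176238  0.10198772] [-0.57549258  0.32015874 -5.06296481] [-0.44167759  0.09986218 -0.05321067] 0.016459665122173797 [ 0.3   0.69  0.38  1.8  -0.56  0.86  0.03]
11.064191693236134
[-0.0042  0.0046  0.031 ] [-0.06 -0.03  0.  ]
[-0.0056  0.006   0.0408] [-0.06 -0.03  0.  ]
```

Call:
send_rows(plan="-0.0003 0.0004 0.002 0 0 0 0.01; -0.001 0.001 0.006 0 0 0 0.01; -0.0015 0.0016 0.011 0 0 0 0.01; -0.0022 0.0024 0.016 0 0 0 0.01; -0.0029 0.0031 0.021 0 0 0 0.01; -0.0035 0.0039 0.026 0 0 0 0.01; -0.0039 0.0043 0.029 0 0 0 0.01; -0.0042 0.0046 0.031 0 0 0 0.01; -0.0042 0.0046 0.031 0 0 0 0.01")

```text
clock: 7.52
position: [0.4857, -0.3016, 0.0701]
tool_rot: [-3.004, -0.135, 0.58]
force: [-0.5, -0.6, -4.5]
grip_width: 0.0167
finger_force: 97.8
```

Call:
send_rows(plan="-0.0001 0.0001 0.001 0 0 0 0.01; -0.0003 0.0003 0.002 0 0 0 0.01; -0.0004 0.0004 0.003 0 0 0 0.01; -0.0004 0.0004 0.003 0 0 0 0.01")

```text
clock: 7.85
position: [0.4859, -0.3017, 0.0675]
tool_rot: [-3.005, -0.136, 0.58]
force: [0.2, -0.1, -4.8]
grip_width: 0.0171
finger_force: 97.8
```

Call:
send_rows(plan="-0.0001 0.0001 0.0007 0 0 0 0.01; -0.0002 0.0002 0.0014 0 0 0 0.01; -0.0003 0.0003 0.002 0 0 0 0.01; -0.0003 0.0003 0.002 0 0 0 0.01")

```text
clock: 8.18
position: [0.4859, -0.3017, 0.0655]
tool_rot: [-3.005, -0.136, 0.58]
force: [0.4, -0.3, -3.4]
grip_width: 0.0171
finger_force: 98.0
```

Call:
send_rows(plan="0 0 0.0005 0 0 0 0.01; -0.0001 0.0001 0.001 0 0 0 0.01; -0.0001 0.0001 0.001 0 0 0 0.01")

```text
clock: 8.43
position: [0.486, -0.3016, 0.0647]
tool_rot: [-3.005, -0.136, 0.58]
force: [-2.5, 2.1, 3.2]
grip_width: 0.0169
finger_force: 99.1
```

Call:
send_rows(plan="0 0 0 0 0 0 0.01; 0 0 0 0 0 0 0.01; 0 0 0 0 0 0 0.01")

```text
clock: 8.68
position: [0.486, -0.3016, 0.0647]
tool_rot: [-3.005, -0.136, 0.58]
force: [-3.1, 2.6, 5.5]
grip_width: 0.017
finger_force: 99.2
```

```bash
python3 - <<'E'
from h import *
s=observe(); print(s['position'],s['force'],s['moment'],s['grip_width'],s['qpos'].round(2))
p,r=cur(); P=p-(pose([0,0,0],11)[0]); print('P',P)
for t in (20,30,40,50): step(p,r,*pose(P+[0,0,.0005],t))
grab('side','s5.png'); im=cv2.imread('pics/s5.png')[150:400,150:350]; cv2.imwrite('pics/s5c.png',cv2.resize(im,None,fx=2.4,fy=2.4))
E
```

```text
[ 0.48599042 -0.30162277  0.06471154] [-3.13507404  2.6402808   5.54966758] [0.07520662 0.29621424 0.06097972] 0.01696679063737047 [ 0.32  0.74  0.35  1.81 -0.59  0.79  0.07]
P [ 0.46541102 -0.4046126   0.00232546]
[-0.0055  0.0055 -0.018 ] [6.34 6.34 0.05]
[-0.0138  0.0138 -0.0357] [13.41 13.41  0.05]
[-0.0242  0.0242 -0.0511] [20.47 20.49  0.05]
[-0.0364  0.0363 -0.0637] [27.54 27.56  0.05]
```

View pics/s5c.png

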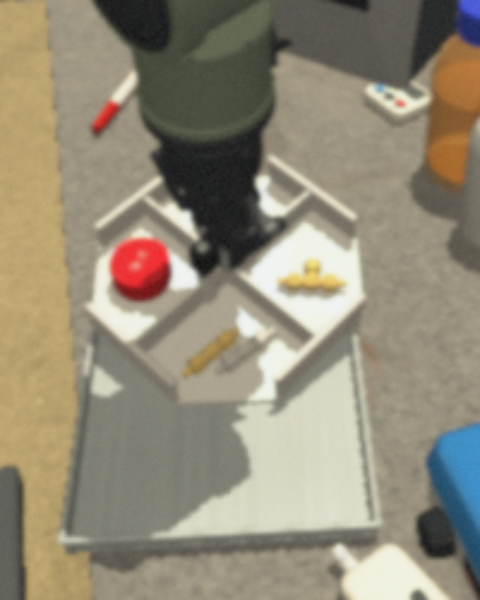

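Step 1 is met: the lip rests on the pan floor at about (225,400), with about 10 N of contact at 11° tilt and both unions still in the bay. Now I tip about the lip line.

```bash
python3 - <<'E'
from h import *
p,r=cur(); P=p-(pose([0,0,0],11)[0])+[0,0,.0008]
for t in (12,14,16,18,20,22,24,26,28): step(p,r,*pose(P,t))
E
```

```text
[-0.0004  0.0004 -0.0028] [0.68 0.68 0.05]
[-0.0015  0.0015 -0.0067] [2.09 2.1  0.05]
[-0.0027  0.0027 -0.0107] [3.51 3.51 0.05]
[-0.004   0.004  -0.0145] [4.92 4.93 0.05]
[-0.0054  0.0054 -0.0183] [6.34 6.34 0.05]
[-0.0069  0.0069 -0.022 ] [7.75 7.75 0.05]
[-0.0085  0.0085 -0.0256] [9.16 9.17 0.05]
[-0.0102  0.0102 -0.0292] [10.58 10.58  0.05]
[-0.012   0.0119 -0.0326] [11.99 12.    0.05]
```

Call:
send_rows(plan="-0.0004 0.0004 -0.0028 0.68 0.68 0 0.01; -0.0015 0.0015 -0.0067 2.1 2.1 0 0.01; -0.0027 0.0027 -0.0107 3.51 3.51 0 0.01; -0.004 0.004 -0.0145 4.92 4.92 0 0.01; -0.0054 0.0054 -0.0183 6.34 6.34 0 0.01; -0.0069 0.0069 -0.022 7.75 7.75 0 0.01; -0.0085 0.0085 -0.0256 9.16 9.17 0 0.01; -0.0102 0.0102 -0.0292 10.6 10.6 0 0.01; -0.012 0.012 -0.0326 12 12 0 0.01; -0.012 0.012 -0.0326 12 12 0 0.01")

```text
clock: 9.57
position: [0.4804, -0.3263, 0.0929]
tool_rot: [-2.781, -0.339, 0.524]
force: [-0.3, -0.5, -5.5]
grip_width: 0.0168
finger_force: 98.1
```

```bash
python3 - <<'E'
from h import *
s=observe(); print(s['position'],s['force'],s['moment'],s['grip_width'],s['qpos'].round(2))
p,r=cur(); th=np.degrees(np.arccos(-r.as_matrix()[2,2])); P=p-(pose([0,0,0],th)[0]); print(th,P)
P=np.array([.4654,-.4046,.003])
for t in (30,33,36,38,40,42): step(p,r,*pose(P,t))
grab('side','s6.png'); im=cv2.imread('pics/s6.png')[150:400,150:350]; cv2.imwrite('pics/s6c.png',cv2.resize(im,None,fx=2.4,fy=2.4))
E
```

```text
[ 0.48038033 -0.32632563  0.09287577] [-0.33386006 -0.46301418 -5.47030102] [-1.01967449  0.3253582  -0.0109149 ] 0.016754650213448324 [ 0.57  0.8   0.25  1.64 -0.67  1.11  0.2 ]
28.05361048042162 [ 0.46429077 -0.40684601  0.00243223]
[ 0.0011 -0.0002 -0.0032] [ 1.4   1.35 -0.11]
[-0.0007  0.0016 -0.0091] [ 3.52  3.47 -0.11]
[-0.0026  0.0036 -0.0149] [ 5.65  5.59 -0.1 ]
[-0.0041  0.005  -0.0186] [ 7.06  7.   -0.1 ]
[-0.0056  0.0066 -0.0223] [ 8.48  8.42 -0.1 ]
[-0.0072  0.0082 -0.0259] [ 9.89  9.83 -0.1 ]
```

View pics/s6c.png

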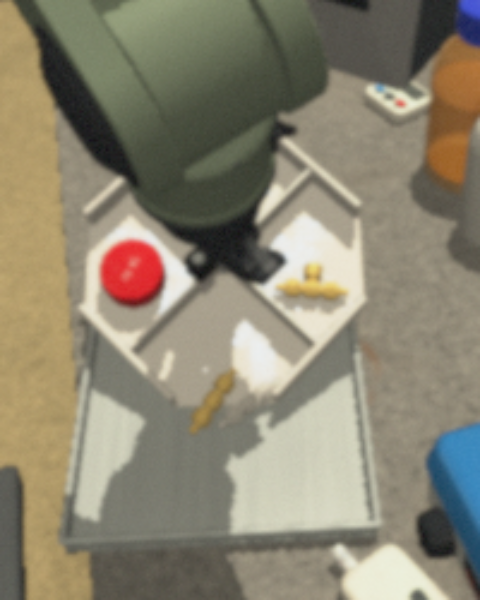

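The brass union is half out over the lip at (212,400), and the steel one is crossing it at about (250,408). I'll keep tipping gently.

Call:
send_rows(plan="0 0 0 0 0 0 0.01; 0.0005 0 -0.001 0.7 0.7 0 0.01; 0.001 0 -0.0032 1.4 1.4 0 0.01; 0.0002 0.0008 -0.006 2.4 2.4 0 0.01; -0.0007 0.0016 -0.0091 3.5 3.5 0 0.01; -0.0016 0.0026 -0.012 4.6 4.6 0 0.01; -0.0026 0.0036 -0.0149 5.6 5.6 0 0.01; -0.0026 0.0036 -0.0149 5.6 5.6 0 0.01; -0.0026 0.0036 -0.0149 5.6 5.6 0 0.01")

```text
clock: 10.37
position: [0.4799, -0.3351, 0.1041]
tool_rot: [-2.668, -0.427, 0.484]
force: [-0.3, 1.4, -5.3]
grip_width: 0.0168
finger_force: 98.1
```

```bash
python3 - <<'E'
from h import *
s=observe(); print(s['position'],s['force'],s['grip_width'],s['qpos'].round(2))
p,r=cur(); th=np.degrees(np.arccos(-r.as_matrix()[2,2])); P=p-(pose([0,0,0],th)[0]); print(th,P)
for t in (38,40,43,46): step(p,r,*pose(P,t))
print('back up'); 
for s_,z in ((.02,.01),(.05,.03),(.08,.06)): step(p,r,*pose(P-s_*u+[0,0,z],th))
grab('side','s7.png'); im=cv2.imread('pics/s7.png')[150:400,150:350]; cv2.imwrite('pics/s7c.png',cv2.resize(im,None,fx=2.4,fy=2.4))
E
```

```text
[ 0.47990277 -0.33512359  0.1041453 ] [-0.34454385  1.35764204 -5.27778437] 0.016756767519386775 [ 0.65  0.85  0.22  1.55 -0.69  1.26  0.24]
35.90075265291354 [ 0.46638349 -0.40278102  0.00333786]
[-0.0011  0.0011 -0.0042] [1.47 1.5  0.01]
[-0.0023  0.0023 -0.0081] [2.88 2.91 0.01]
[-0.0042  0.0042 -0.0139] [5.01 5.03 0.01]
[-0.0064  0.0064 -0.0195] [7.13 7.16 0.01]
back up
[ 0.0156 -0.0156  0.0036] [-0.01  0.01  0.01]
[ 0.0411 -0.0411  0.005 ] [-0.01  0.01  0.01]
[ 0.0707 -0.0707 -0.0017] [-0.01  0.01  0.01]
```

View pics/s7c.png

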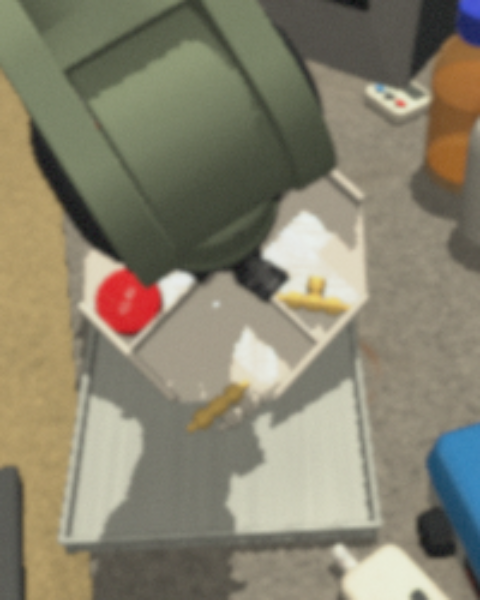

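The brass union (190–245, 385–430) is out with its head on the pan floor and its tail still on the lip. I'll draw the tray back along the floor so both come off, tilting a little more as I go.

```bash
python3 - <<'E'
from h import *
p,r=cur(); th=np.degrees(np.arccos(-r.as_matrix()[2,2])); P=p-(pose([0,0,0],th)[0])
for i in range(1,11): step(p,r,*pose(P-.0045*i*u+[0,0,.0004*i+.0005],th+.7*i))
E
```

```text
[ 0.0026 -0.0026  0.0005] [0.47 0.52 0.05]
[ 0.005  -0.005   0.0014] [0.96 1.02 0.05]
[ 0.0073 -0.0073  0.0024] [1.46 1.51 0.05]
[ 0.0097 -0.0097  0.0033] [1.95 2.01 0.05]
[ 0.012  -0.012   0.0042] [2.45 2.5  0.05]
[ 0.0143 -0.0143  0.0052] [2.94 3.   0.05]
[ 0.0166 -0.0166  0.0061] [3.44 3.49 0.05]
[ 0.0189 -0.0189  0.0071] [3.93 3.99 0.05]
[ 0.0212 -0.0212  0.0081] [4.43 4.48 0.05]
[ 0.0235 -0.0235  0.009 ] [4.92 4.98 0.05]
```

Call:
send_rows(plan="0.0026 -0.0026 0.0005 0.5 0.5 0 0.01; 0.005 -0.005 0.0014 1 1 0 0.01; 0.0073 -0.0073 0.0024 1.5 1.5 0 0.01; 0.0097 -0.0097 0.0033 2 2 0 0.01; 0.012 -0.012 0.0042 2.5 2.5 0 0.01; 0.0143 -0.0143 0.0052 3 3 0 0.01; 0.0166 -0.0166 0.0061 3.5 3.5 0 0.01; 0.0189 -0.0189 0.0071 4 4 0 0.01; 0.0212 -0.0212 0.0081 4.5 4.5 0 0.01; 0.0235 -0.0235 0.009 5 5 0 0.01")

```text
clock: 11.25
position: [0.4864, -0.303, 0.1166]
tool_rot: [-2.558, -0.504, 0.435]
force: [-0.1, 0.6, -4.6]
grip_width: 0.0167
finger_force: 98.2
```

```bash
python3 - <<'E'
from h import *
s=observe(); print(s['position'],s['force'],s['grip_width'],s['qpos'].round(2))
p,r=cur(); th=np.degrees(np.arccos(-r.as_matrix()[2,2])); P=p-(pose([0,0,0],th)[0]); print(th,P)
grab('side','s8.png'); im=cv2.imread('pics/s8.png')[150:400,150:350]; cv2.imwrite('pics/s8c.png',cv2.resize(im,None,fx=2.4,fy=2.4))
print('lip now->'); 
for i in range(1,11): step(p,r,*pose(P-.003*i*u+[0,0,.0022*i],th))
E
```

```text
[ 0.48635495 -0.30301549  0.11664053] [-0.1070219   0.5732378  -4.59370552] 0.016699075414137864 [ 0.68  0.87  0.17  1.56 -0.74  1.33  0.25]
43.06184872336159 [ 0.4754035  -0.35782216  0.00801856]
lip now->
[ 0.0026 -0.0026  0.0004] [-0.02  0.02  0.03]
[ 0.0052 -0.0052  0.0009] [-0.02  0.02  0.03]
[ 0.0078 -0.0078  0.0013] [-0.02  0.02  0.03]
[ 0.0105 -0.0104  0.0018] [-0.02  0.02  0.03]
[ 0.0131 -0.0131  0.0022] [-0.02  0.02  0.03]
[ 0.0157 -0.0157  0.0026] [-0.02  0.02  0.03]
[ 0.0183 -0.0183  0.0031] [-0.02  0.02  0.03]
[ 0.0209 -0.0209  0.0035] [-0.02  0.02  0.03]
[ 0.0235 -0.0235  0.004 ] [-0.02  0.02  0.03]
[ 0.0261 -0.0261  0.0044] [-0.02  0.02  0.03]
```

View pics/s8c.png

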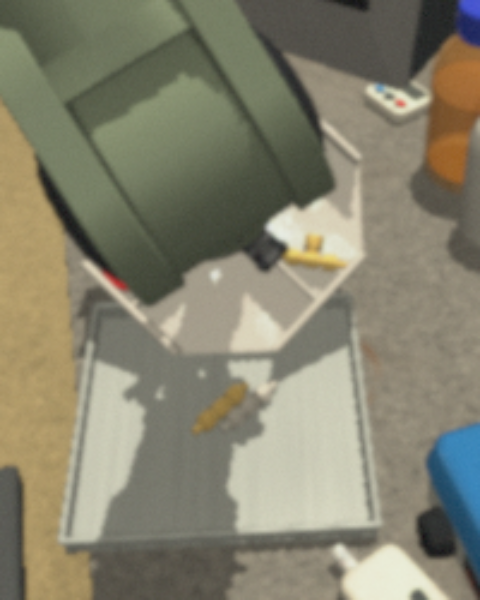

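Both unions lie in the pan: brass at (220,407), steel at (248,402). They are about 30 mm clear of the lip edge at (225,352). Next I raise the tray, level it over the pan and carry it back.

```bash
python3 - <<'E'
from h import *
p,r=cur(); th=np.degrees(np.arccos(-r.as_matrix()[2,2])); P=p-(pose([0,0,0],th)[0])
q=P+[0,0,.06]; step(p,r,*pose(q,th,33.7))
a=pose(q,th); q2=q+[.0,.03,.0]
m=pose((q+q2)/2,21.5); b=pose(q2,0)
print('B')
for i in (1,2.5,4,6,8,10,12,14,16,18): step(*a,*pose(q+.03*i/20*np.array([0,1,0]),th*(1-i/20)))
c=pose(q+[0,.027,0],th*.1); print('C',c[0]); step(*c,*b)
print(b[0])
print('D'); t=[.4946,-.1466,.085]; step(*b,t,Rm(39.2)); 
E
```

```text
[ 0.029  -0.029  -0.0438] [-0.03  0.03  0.03]
B
[ 0.0016 -0.002   0.0054] [-1.53 -1.53  0.  ]
[ 0.0038 -0.0048  0.0135] [-3.81 -3.81 -0.  ]
[ 0.0057 -0.0073  0.0217] [-6.1 -6.1  0. ]
[ 0.0078 -0.0103  0.0328] [-9.15 -9.15 -0.  ]
[ 0.0094 -0.0127  0.044 ] [-12.2 -12.2   0. ]
[ 0.0105 -0.0147  0.0552] [-15.25 -15.25  -0.  ]
[ 0.0112 -0.0162  0.0664] [-18.3 -18.3   0. ]
[ 0.0113 -0.0172  0.0775] [-21.35 -21.35  -0.  ]
[ 0.011  -0.0177  0.0885] [-24.4 -24.4  -0. ]
[ 0.0102 -0.0177  0.0993] [-27.45 -27.45   0.  ]
C [ 0.4973088  -0.22085028  0.11768756]
[ 0.0036 -0.0045  0.009 ] [-3.05 -3.05 -0.  ]
[ 0.49797987 -0.21449192  0.10915423]
D
[ 0.0349 -0.0584  0.0242] [ 0.   0.  -5.5]
```

Call:
send_rows(plan="0 0 0 0 0 0 0.01; 0 0 0 0 0 0 0.01; 0 0 0 0 0 0 0.01; 0.001 -0.001 -0.002 0 0 0 0.01; 0.005 -0.005 -0.008 0 0 0 0.01; 0.011 -0.011 -0.017 0 0 0 0.01; 0.018 -0.018 -0.027 0 0 0 0.01; 0.024 -0.024 -0.036 0 0 0 0.01; 0.028 -0.028 -0.042 0 0 0 0.01; 0.029 -0.029 -0.0438 0 0 0 0.01")

```text
clock: 12.13
position: [0.4868, -0.3036, 0.1788]
tool_rot: [-2.562, -0.504, 0.437]
force: [0.1, 0.2, -3.1]
grip_width: 0.0167
finger_force: 98.2
```

Call:
send_rows(plan="0.0008 -0.001 0.0027 -0.8 -0.8 0 0.01; 0.0022 -0.0028 0.008 -2.2 -2.2 0 0.01; 0.0038 -0.0048 0.0135 -3.81 -3.81 0 0.01; 0.0051 -0.0065 0.019 -5.3 -5.3 0 0.01; 0.0063 -0.0081 0.0245 -6.9 -6.9 0 0.01; 0.0073 -0.0096 0.03 -8.4 -8.4 0 0.01; 0.0082 -0.011 0.0356 -9.9 -9.9 0 0.01; 0.009 -0.0121 0.0412 -11.4 -11.4 0 0.01; 0.0094 -0.0127 0.044 -12.2 -12.2 0 0.01; 0.0094 -0.0127 0.044 -12.2 -12.2 0 0.01")

```text
clock: 12.97
position: [0.4924, -0.2603, 0.1549]
tool_rot: [-2.813, -0.312, 0.539]
force: [0.4, 0.4, -4.3]
grip_width: 0.017
finger_force: 98.1
```

```bash
python3 - <<'E'
from h import *
s=observe(); print(s['position'],s['force'],s['grip_width'],s['qpos'].round(2))
p,r=cur(); th=np.degrees(np.arccos(-r.as_matrix()[2,2])); print(th)
P=p-(pose([0,0,0],th)[0]);print(P)
for i in range(1,10): step(p,r,*pose(P+[0,.0022*i,0],th*(1-i/9)))
E
```

```text
[ 0.49244948 -0.26027411  0.15491914] [ 0.38933262  0.43064103 -4.30857801] 0.01700592331625094 [ 0.44  0.65  0.26  1.73 -0.63  1.09  0.07]
25.721912050941256
[ 0.47565222 -0.34433615  0.06789119]
[ 0.0024 -0.003   0.0067] [-2.08 -1.96  0.16]
[ 0.0047 -0.0058  0.0135] [-4.1  -3.98  0.17]
[ 0.0067 -0.0084  0.0204] [-6.12 -6.01  0.17]
[ 0.0085 -0.0108  0.0274] [-8.14 -8.03  0.17]
[ 0.0101 -0.013   0.0343] [-10.16 -10.05   0.17]
[ 0.0115 -0.015   0.0414] [-12.17 -12.08   0.18]
[ 0.0126 -0.0167  0.0484] [-14.19 -14.1    0.18]
[ 0.0136 -0.0183  0.0554] [-16.21 -16.13   0.18]
[ 0.0143 -0.0196  0.0624] [-18.23 -18.15   0.18]
```

Call:
send_rows(plan="0.0012 -0.0015 0.0033 -1 -1 0 0.01; 0.003 -0.0035 0.009 -2.8 -2.7 0 0.01; 0.0047 -0.0058 0.0135 -4.1 -4 0 0.01; 0.0067 -0.0084 0.0204 -6.1 -6 0.1 0.01; 0.0085 -0.0108 0.0274 -8.1 -8 0.1 0.01; 0.0101 -0.013 0.0343 -10.2 -10.1 0.1 0.01; 0.0115 -0.015 0.0414 -12.2 -12.1 0.2 0.01; 0.0126 -0.0167 0.0484 -14.2 -14.1 0.2 0.01; 0.0136 -0.0183 0.0554 -16.2 -16.1 0.2 0.01; 0.0143 -0.0196 0.0624 -18.2 -18.1 0.2 0.01")

```text
clock: 13.8
position: [0.4978, -0.2137, 0.109]
tool_rot: [3.141, 0.0, 0.585]
force: [0.3, -0.8, -4.6]
grip_width: 0.0169
finger_force: 98.0
```

Call:
send_rows(plan="0 0 0 0 0 0 0.01; 0 0 0 0 0 0 0.01")

```text
clock: 13.97
position: [0.4979, -0.2129, 0.1089]
tool_rot: [-3.139, -0.001, 0.587]
force: [0.1, -0.9, -4.4]
grip_width: 0.0168
finger_force: 98.3
```

```bash
python3 - <<'E'
from h import *
s=observe(); print(s['position'],s['force'],s['grip_width'],s['qpos'].round(2))
p,r=cur(); th=np.degrees(np.arccos(-r.as_matrix()[2,2])); print(th)
t=np.array([.4946,-.143,.065]); step(p,r,t,Rm(39.2)); step(t,Rm(39.2),[.4946,-.143,.0415],Rm(39.2))
E
```

```text
[ 0.49787885 -0.21294275  0.10892757] [ 0.07806467 -0.92899564 -4.36226501] 0.01682494754014041 [-0.02  0.61  0.44  1.94 -0.41  0.68 -0.31]
0.15446234414772708
[ 0.036  -0.0599  0.0441] [-0.14 -0.07 -5.58]
[ 0.     -0.      0.0235] [0. 0. 0.]
```

Call:
send_rows(plan="0.002 -0.003 0 0 0 -0.3 0.01; 0.006 -0.01 0.002 0 0 -0.9 0.01; 0.011 -0.019 0.006 0 0 -1.7 0.01; 0.016 -0.027 0.011 0 0 -2.5 0.01; 0.021 -0.035 0.018 0 0 -3.3 0.01; 0.026 -0.043 0.025 0 0 -4 0.01; 0.031 -0.051 0.032 0 0 -4.8 0.01; 0.034 -0.057 0.039 0 0 -5.3 0.01; 0.036 -0.06 0.044 0 0 -5.6 0.01; 0.036 -0.06 0.044 0 0 -5.6 0.01")

```text
clock: 14.8
position: [0.4944, -0.1426, 0.0641]
tool_rot: [-3.14, -0.0, 0.685]
force: [0.3, -0.5, -3.7]
grip_width: 0.0167
finger_force: 98.3
```

Call:
send_rows(plan="0 0 0.003 0 0 0 0.01; 0 0 0.007 0 0 0 0.01; 0 0 0.012 0 0 0 0.01; 0 0 0.016 0 0 0 0.01; 0 0 0.019 0 0 0 0.01; 0 0 0.021 0 0 0 0.01; 0 0 0.022 0 0 0 0.01; 0 0 0.022 0 0 0 0.01")

```text
clock: 15.47
position: [0.4947, -0.1438, 0.0431]
tool_rot: [-3.141, -0.001, 0.683]
force: [-0.1, 0.2, -3.3]
grip_width: 0.0168
finger_force: 98.3
```

Call:
send_rows(plan="0 0 0.0005 0 0 0 0.01; 0 0 0.001 0 0 0 0.01; 0 0 0.001 0 0 0 0.01")

```text
clock: 15.72
position: [0.4949, -0.1436, 0.0424]
tool_rot: [-3.141, -0.001, 0.683]
force: [0.3, 0.7, -3.8]
grip_width: 0.017
finger_force: 98.3
```

Call:
send_rows(plan="0 0 0.0006 0 0 0 0.01; 0 0 0.0012 0 0 0 0.01; 0 0 0.0012 0 0 0 0.01")

```text
clock: 15.97
position: [0.4949, -0.1436, 0.0412]
tool_rot: [-3.141, -0.001, 0.683]
force: [-0.9, -0.2, -2.1]
grip_width: 0.0167
finger_force: 98.6
```

Call:
send_rows(plan="0 0 0.0004 0 0 0 0.01; 0 0 0.0006 0 0 0 0.01; 0 0 0.0006 0 0 0 0.01")

```text
clock: 16.22
position: [0.4949, -0.1436, 0.0411]
tool_rot: [-3.141, -0.002, 0.683]
force: [-5.2, 1.7, 15.5]
grip_width: 0.017
finger_force: 101.6
```

On the bench, with about 19 N of contact. Open the fingers, then lift straight up.

Call:
send_rows(plan="0 0 -0.0005 0 0 0 0.02; 0 0 -0.0005 0 0 0 0.03; 0 0 -0.0005 0 0 0 0.045; 0 0 -0.0005 0 0 0 0.06; 0 0 -0.0005 0 0 0 0.075; 0 0 -0.0005 0 0 0 0.085; 0 0 -0.0005 0 0 0 0.085; 0 0 -0.0005 0 0 0 0.085; 0 0 -0.0005 0 0 0 0.085")

```text
clock: 16.97
position: [0.4948, -0.1437, 0.041]
tool_rot: [-3.141, -0.001, 0.683]
force: [-0.0, -0.7, -1.2]
grip_width: 0.0852
finger_force: 0.0
```

Call:
send_rows(plan="0 0 -0.005 0 0 0 0.085; 0 0 -0.015 0 0 0 0.085; 0 0 -0.03 0 0 0 0.085; 0 0 -0.05 0 0 0 0.085; 0 0 -0.08 0 0 0 0.085; 0 0 -0.11 0 0 0 0.085; 0 0 -0.14 0 0 0 0.085; 0 0 -0.16 0 0 0 0.085; 0 0 -0.16 0 0 0 0.085; 0 0 -0.16 0 0 0 0.085")

```text
clock: 17.8
position: [0.4952, -0.1437, 0.2026]
tool_rot: [3.141, -0.003, 0.683]
force: [0.3, -0.2, -0.9]
grip_width: 0.0849
finger_force: 0.0
```

```bash
python3 - <<'E'
from h import *
p,r=cur(); print(p); s=observe(); print(s['force'],s['grip_width'])
# clear views numerically: side brass/red blobs, union positions in the pan frame
d=grab('side','s9.png'); im=d['color'][:,:,::-1].copy(); hsv=cv2.cvtColor(im,cv2.COLOR_BGR2HSV)
def blobs(m,z,n):
    k,_,st,c=cv2.connectedComponentsWithStats(m.astype(np.uint8))
    for i in range(1,k):
        if st[i,4]>25 and 150<c[i][1]<390 and 150<c[i][0]<330: print(n,st[i,4],c[i].round(1),ray(d,*c[i],z).round(3))
blobs((hsv[...,0]>15)&(hsv[...,0]<28)&(hsv[...,1]>110)&(hsv[...,2]>90),.01,'brass')
blobs(((hsv[...,0]<6)|(hsv[...,0]>174))&(hsv[...,1]>150),.015,'red')
blobs((hsv[...,2]<45),.02,'dark')
# pan difference vs start image -> both unions
a=cv2.imread('pics/side0.png').astype(int); df=(np.abs(im.astype(int)-a).max(2)>25); df[:270]=0; df[385:]=0; blobs(df,.01,'changed')
E
```

```text
[ 0.4951602  -0.14374857  0.20261325]
[ 0.32384923 -0.23273239 -0.86948694] 0.08488779299384737
brass 33 [269.  232.3] [ 0.567 -0.182  0.01 ]
brass 141 [241.5 319.8] [ 0.461 -0.414  0.01 ]
red 57 [193.4 198.3] [ 0.405 -0.008  0.015]
red 181 [204.  234.5] [ 0.417 -0.158  0.015]
dark 171 [234.9 211.8] [ 0.5   -0.097  0.02 ]
changed 910 [198.4 283. ] [ 0.39  -0.301  0.01 ]
changed 383 [244.9 321.7] [ 0.466 -0.42   0.01 ]
```

The numbers agree: the brass union is at (0.461, -0.414), near the pan centre, with the steel one in the same changed blob beside it. The tee (0.567, -0.182) and cap (0.417, -0.158) are inside the tray, the pen is where it was, and the tray is down at its original height and released. Handing in.

```bash
python3 -c "
from workcell import bot
print(bot.job_done())"
```

```text
the job is handed in; nothing more can be done
None
```

I handed the job in at about 18 s on the robot clock: both unions are in the pan, the tray is flat on the bench and released, and the tee and cap are in the tray. I couldn't clearly pick out the tape in the last image, but its bay tipped towards the tray's centre, so it should still be in there. The hand-in gave no verdict.

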